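# Hang the keyhole template on its stud

### The arm

A 6-joint arm with a two-finger parallel gripper is mounted at the origin on a cart in front of the work surface, level with it; the furniture and walls round the work are solid. World frame = base frame: x ahead of the robot, y to its left, z up, the work surface at z = 0. Lengths are in m, angles in degrees, forces in N, time in s.
With the tool pointing down it reaches from about 0.4 to 0.825 m from the base axis. Payload 7 kg.
Tool frame: the origin (TCP) lies on the mounting face of the last link; the fingertips stand 178 mm ahead of it and the grasp point (between the pads) lies 159 mm ahead of it (ctrl.tip_extent is the distance from the TCP to the fingertips, in m); z points along the fingers, y is the direction in which the jaws open and shut (so a half turn about z gives the same grasp; the last joint's range is limited). The gripper opens to 88 mm and grips with 3 to 60 N. Pads are 19 mm wide; open, the fingers measure 130 mm over their backs; the gripper's body (78 mm by 193 mm) begins 47 mm behind the grasp point.
Start: joints at [88.069, 20.546, 0.682, 0, -70.136, -16.507], TCP at [0.213, 0.64, 0.405] pointing down, gripper open.
Joint ranges: [-176.03, 176.03], [-82.01, 121.73], [-58.28, 71.71], [-173.87, 95.51], [-174.79, -0.11], [-173.66, 173.66]. Speed limits (degrees/s): [136.94, 136.94, 172.46, 180, 180, 180].

### API

Orientations are given as [roll, pitch, yaw] about the fixed x, y, z axes, in that order (R = Rz(yaw) Ry(pitch) Rx(roll)).
In Python, from plant import ctrl gives the robot as it stands. The module is installed in compiled form; this text tells all that it offers.
- The arm moves only by the tool carry_out, never from a script. Its argument "moves" is text: rows parted by semicolons, each of 7 numbers parted by spaces: the finger opening in m, from 0 to 0.0876, then the shift along the tool's x, y, z in m, then the turn, a rotation vector about the tool's x, y, z in rad. A call has 1 to 20 rows; each row is the pose to reach, as a shift and turn from the pose commanded when the call began, along the tool's axes at that moment; what a row does not reach only later rows make up. A row lasts 1/10 s, in which the tool goes at most 50 mm and 8.59 degrees, less where a joint would pass 70% of its speed; a pose out of reach is approached as far as the arm can. A call with a gripper value outside its range is refused whole. The fingers move at their own pace and stop on an object; the grip force is fixed at half the most. Time passes only in rows, so rows that repeat a pose let the fingers close. It gives the time, the measured TCP pose, the force and the opening at its end, in the units of the state.
- ctrl.get_obs(): the state, without advancing time (a new reading comes with each control period).
- ctrl.snapshot(name): name is "scene" or "top" or "wrist"; returns a dict with "image" (480x640x3 uint8, red, green, blue), "K" (3x3 intrinsics, pixels), "k1" (the pictures are not rectified: a ray, as slopes to the right and down, at radius r is drawn at 1 + k1 r^2 times it, then the intrinsics apply), "R" (3x3) and "t" (3): a world point X has camera coordinates R X + t. Camera axes: x right, y down, z forward; pixel columns grow to the right and rows downward; lengths in m; the calibration is good to about 2 mm. A picture is of the moment at which its call begins. There is no depth.
- ctrl.close_job(): hands the job in, once; it reports no verdict.
Trained networks look in a picture, given as the dict that the camera call returned (one of the last four; its "shot" number tells which), for a name from the list of things; names that differ only in an ending like _2 or _b are one class to them, and where a whole thing is asked for, a point or a joint stands for the part that bears it (a point fixed in the world has none). Each returns a list of dicts, best first, with "confidence" (0 to 1); they miss things now and then, are a little off and sometimes report something else, mostly with a low value. They report only what shows in the picture. A call takes as long as a camera call. They do not tell look-alikes from the thing itself.
- ctrl.recognise(picture, label): "extent" ([left, top, right, bottom] in pixels, round what is visible of it).
- ctrl.trace(picture, label): "region" (480x640 bool, what is visible of it) and "extent" ([left, top, right, bottom] in pixels, round what is visible of it).
- ctrl.mark_of(picture, label): "at" ([row, column] in pixels: a listed point, or the origin of a listed thing).
The state is a dict: "clock": time; "joint_pos": joint angles; "qvel": joint speeds; "tau": joint torques, N m; "tool_pos": TCP position; "orientation": TCP orientation; "force": force on the tool from outside, world axes, zero at the start; "moment": the same for the moment, N m; "opening": finger opening in m.
Only numpy, scipy, OpenCV 4.12 (cv2) and the standard library are available. Lean on these libraries where they do the work, as an engineer would, in place of code of your own. Each camera call takes 0.05 s, during which the arm holds its last target.

### The job

Take the drilling template with the keyhole-shaped opening out of the rack and hang it on the headed stud of the upright stand: pass the round part of the opening over the stud's head, then lower the template until the stud is fully home at the top of the narrow slot. Let go so that it hangs upright, and leave the other template, the one with two plain round holes, standing in the rack.

Things in the scene. Friction and masses are not known exactly. Their poses are not given: they have to be found in the camera images.
- keyhole_plate: Bare metal template, 8 mm thick, 0.35 kg, upright in the rack. Origin: middle of its lower edge; x thickness (away from the robot at yaw 0), y width, z up. Body 96 wide, 126 high; above it a grip tab 40 wide, z 126 to 176. A keyhole goes through on the centre line: round part 54 in diameter, centre z 47; above, 45 degree sides narrow to a slot 20 wide, z 75 to 104. Both faces alike.
- plain_plate: The other template: same outline (96 mm body, 40 mm tab, 176 mm high, 8 mm thick), material, origin and axes, but two plain 18 mm round holes one above the other and no keyhole. It stands in the rack on either side of the keyhole template and stays there.
- rack: Fixed grey rack, 70 x 270 x 28 mm. Origin: centre of its underside on the worktop; y along its length, z up. The templates stand side by side in its 11 mm wide groove, 70 mm either side of its middle, square to its x axis. The groove's floor is at z 10, the cheeks reach z 28: draw a template straight up.
- stud (a point): Middle of a fixed stand's level stud, 130 mm above the worktop; x along it from head into stand (away from the robot at yaw 0), z up. Shank 10 mm thick; its head, 34 mm across and 8 thick, spans x -23 to -15. Upright: front at x +15, 70 wide, 12 thick, top 18 mm above the stud; foot 12 mm high, from x -35. Template fully home: its lower edge 99 mm below the stud.
There are look-alikes about, which are no part of the job. What is shaped like the keyhole_plate but yellow is not meant.

How it is judged (in metres and radians):
At the end, for the whole second after the job is handed in: The keyhole template hangs on the stud behind its head and is at rest: its lower edge is 90 to 107 mm below the stud (99 mm is fully home), within 25 mm of it sideways and along it, upright within 12 degrees and square to the stud within 25 degrees (z of keyhole_plate in the frame of stud between -0.107 and -0.09 m and y of keyhole_plate in the frame of stud between -0.025 and 0.025 m and x of keyhole_plate in the frame of stud between -0.025 and 0.025 m and angle between keyhole_plate's own z axis and vertical below 0.21 rad and angle between the x axis of keyhole_plate and the x axis of stud, either way round below 0.44 rad and linear speed of keyhole_plate below 0.03 m/s); the robot touches nothing.
It fails at once if the template with plain round holes is moved by more than 40 mm or tipped over (distance of plain_plate from where it was at the start of the episode above 0.04 m or angle between plain_plate's own z axis and vertical above 0.5 rad).
It also fails if it takes over 43 s, if anything falls off the work surface, if the arm or the gripper's body presses on something with over 40 N, if the wrist force passes 120 N, or if a joint passes its speed limit or range.

## Working session

There is one attempt and no reset: what is moved stays moved. The work goes in short steps, Python scripts to look and compute and a tool call to move; the robot and the scene stay as the last step left them, time stands still between calls to the robot, and variables do not carry over. Pictures are saved under pics/ and viewed, and the job is handed in when it is done.

Besides the shell and the picture viewer there is one more tool, called after "Call:" by a JSON object that holds its "op" and its "data". carry_out: Moves the arm, as the interface text tells. Its arguments: {"type":"object","properties":{"moves":{"type":"string"}},"required":["moves"]}

```bash
mkdir -p pics; cat > h.py <<'E'
import numpy as np,cv2
from plant import ctrl
def save(s,n): cv2.imwrite(f'pics/{n}.png',cv2.cvtColor(s['image'],cv2.COLOR_RGB2BGR))
E
python3 - <<'E'
from h import *
print(ctrl.get_obs())
for c in ['scene','top','wrist']:
    s=ctrl.snapshot(c); save(s,c+'0'); print(c,s['K'].tolist(),s['k1'],s['R'].round(4).tolist(),s['t'].round(4).tolist())
    for l in ['keyhole_plate','plain_plate','rack']:
        print(l,[(np.round(d['extent']).tolist(),round(d['confidence'],2)) for d in ctrl.recognise(s,l)])
    print('stud',[(np.round(d['at'],1).tolist(),round(d['confidence'],2)) for d in ctrl.mark_of(s,'stud')])
E
```

```text
{'clock': 0.0, 'joint_pos': array([ 8.80689260e+01,  2.05915025e+01,  6.34596978e-01, -1.90702532e-02,
       -7.01364375e+01, -1.65063391e+01]), 'qvel': array([ 0.02788896,  0.01197495, -0.03473012, -0.02508703,  0.01471434,
        0.02295067]), 'tau': array([-9.23747939e-04, -5.82714558e+01,  2.93051273e+01,  6.99724853e+00,
        6.86983185e-03, -1.68769852e-04]), 'tool_pos': array([0.21343053, 0.64016908, 0.40373124]), 'orientation': array([ 1.79905410e+02, -9.33468722e-03, -1.84438997e+01]), 'force': array([ 0.8696512 , -0.38267497,  1.05790866]), 'moment': array([ 0.00317118, -0.01856925,  0.01001352]), 'opening': 0.08760356216103775}
scene [[475.1844095851898, 0.0, 316.74470099127024], [0.0, 475.1844095851898, 243.27488090181583], [0.0, 0.0, 1.0]] -0.12762037101024928 [[0.4603, -0.8876, 0.0162], [-0.592, -0.3205, -0.7395], [0.6616, 0.3307, -0.673]] [-0.0679, 0.4814, 0.6338]
keyhole_plate [([178.0, 185.0, 220.0, 255.0], 0.95), ([234.0, 205.0, 279.0, 272.0], 0.63)]
plain_plate [([294.0, 224.0, 340.0, 292.0], 0.86)]
rack [([226.0, 254.0, 351.0, 311.0], 0.7)]
stud [([260.3, 435.3], 0.67), ([288.7, 313.8], 0.57)]
top [[607.5046308854596, 0.0, 320.6256237671678], [0.0, 607.5046308854596, 227.24257652756125], [0.0, 0.0, 1.0]] -0.18915853440162353 [[-0.0165, -0.9999, 0.0021], [-0.9921, 0.0161, -0.1242], [0.1241, -0.0041, -0.9923]] [0.2124, 0.5367, 1.1665]
keyhole_plate [([135.0, 224.0, 194.0, 241.0], 0.74), ([218.0, 234.0, 279.0, 254.0], 0.64)]
plain_plate [([295.0, 223.0, 349.0, 240.0], 0.83)]
rack [([225.0, 217.0, 354.0, 269.0], 0.7)]
stud [([186.5, 443.2], 0.93)]
wrist [[371.64854513949075, 0.0, 316.6338703189311], [0.0, 371.64854513949075, 240.06102537324574], [0.0, 0.0, 1.0]] -0.007534365358190392 [[-0.3169, -0.9484, -0.0008], [-0.9084, 0.3033, 0.2879], [-0.2728, 0.092, -0.9577]] [0.6753, -0.0363, 0.3895]
keyhole_plate []
plain_plate []
rack []
stud []
```

View pics/scene0.png

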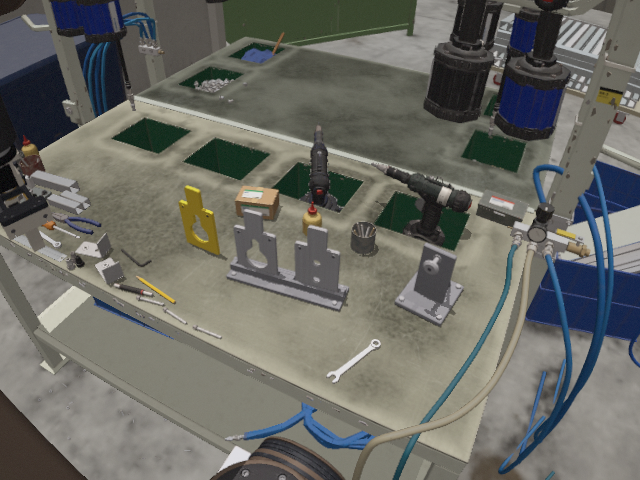

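View pics/top0.png

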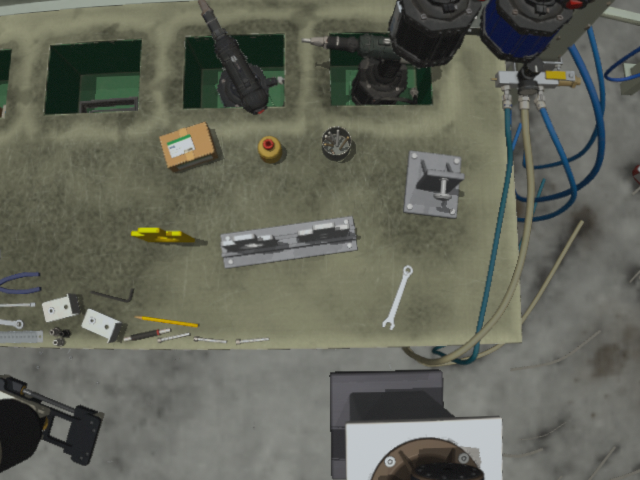

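View pics/wrist0.png

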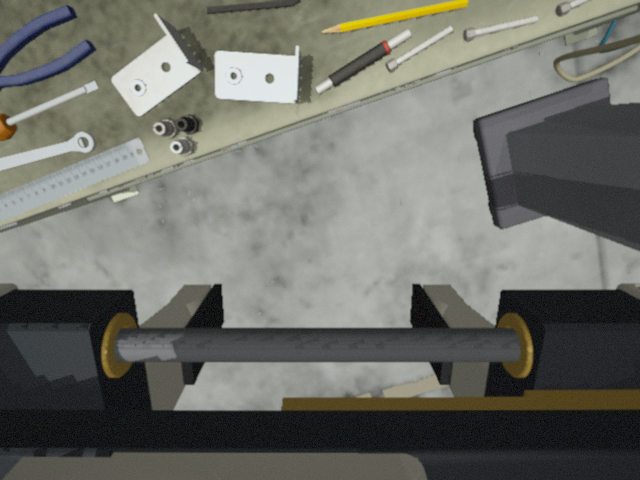

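The scene picture shows the grey keyhole plate at about (258,240), the plain one at (318,258), the yellow look-alike at (199,220) and the stud head at (432,264). In the top picture they are at (250,243), (325,234), (165,236) and (442,190). I'll zoom in for details.

```bash
python3 - <<'E'
import cv2
a=cv2.imread('pics/scene0.png');b=cv2.imread('pics/top0.png')
def cr(im,x0,y0,x1,y1,k,n): cv2.imwrite(f'pics/{n}.png',cv2.resize(im[y0:y1,x0:x1],None,fx=k,fy=k,interpolation=cv2.INTER_CUBIC))
cr(a,220,195,360,315,5,'c1');cr(b,210,205,370,275,5,'c2');cr(a,385,230,475,330,6,'c3');cr(b,395,140,475,230,6,'c4')
E
```

```text
(no output)
```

View pics/c1.png

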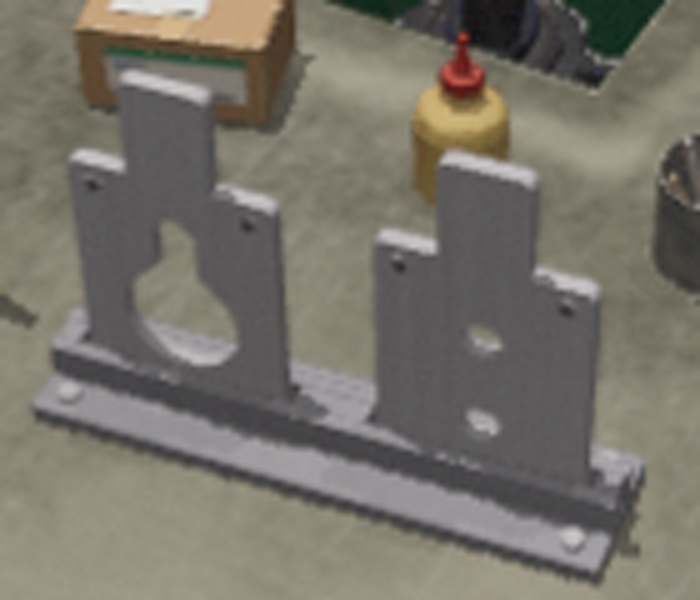

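View pics/c2.png

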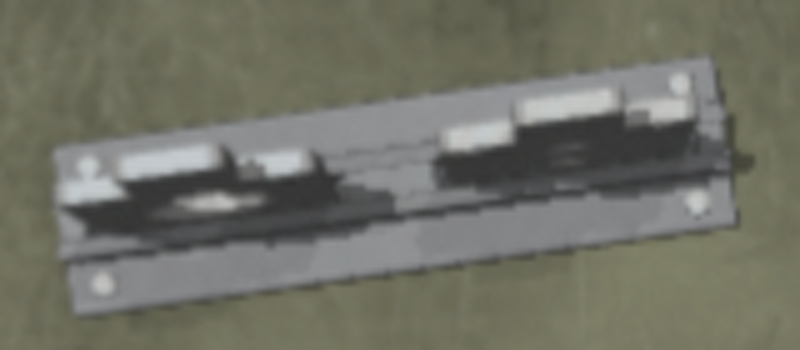

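View pics/c3.png

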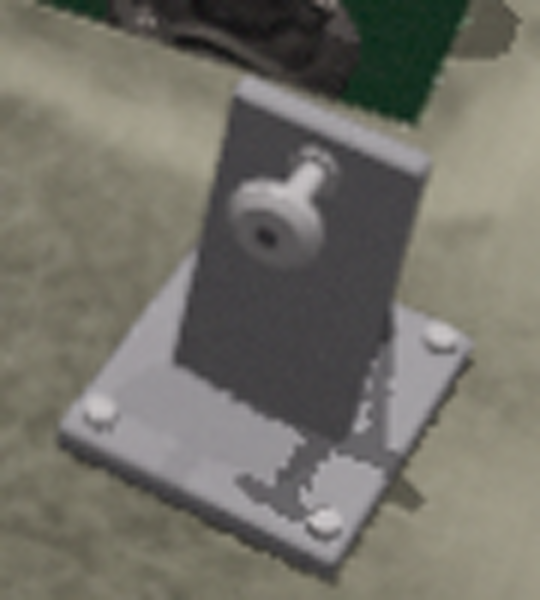

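View pics/c4.png

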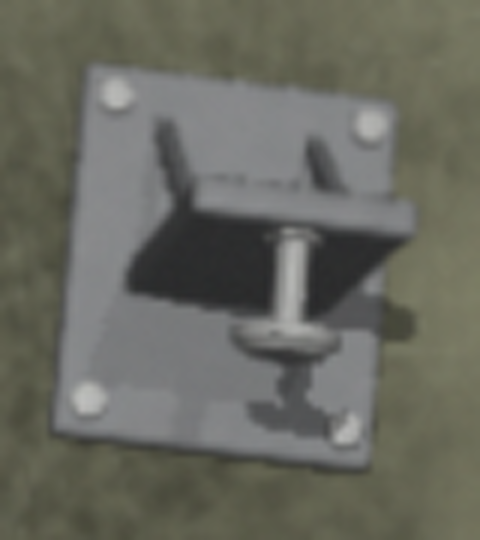

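```bash
cat >> h.py <<'E'
from scipy.optimize import least_squares
def proj(s,X):
    X=np.atleast_2d(X); c=X@s['R'].T+s['t']; m=c[:,:2]/c[:,2:]; m=m*(1+s['k1']*(m**2).sum(1,keepdims=True))
    return m@s['K'][:2,:2].T+s['K'][:2,2]
def tri(obs,x0=(0.6,0,0.1)):
    f=lambda X:np.concatenate([(proj(s,X)[0]-p) for s,p in obs])
    r=least_squares(f,x0); return r.x,np.abs(r.fun).max()
E
python3 - <<'E'
from h import *
a=ctrl.snapshot('scene');b=ctrl.snapshot('top')
C={'c1':(220,195,5),'c2':(210,205,5),'c3':(385,230,6),'c4':(395,140,6)}
def px(c,u,v): x,y,k=C[c]; return np.array([x+(u+.5)/k-.5,y+(v+.5)/k-.5])
P={'kRL':((128,70),(118,158)),'kRR':((212,90),(215,145)),'kFL':((122,84),(122,180)),'kFR':((208,104),(225,165)),
'pRL':((446,152),(518,100)),'pRR':((536,172),(617,87)),'pFL':((440,165),(520,122)),'pFR':((532,186),(622,107)),
'kbodyL_F':((70,160),(62,205)),'kbodyR_R':((280,203),(315,150)),
'rackFL':((36,408),(75,315)),'rackFR':((600,578),(737,225))}
S={'upRL':((245,78),(198,180)),'upRR':((430,155),(415,200)),'upFL':((235,97),(195,208)),'upFR':((425,175),(412,235)),
'ftFL':((62,432),(52,432)),'ftFR':((335,568),(368,467)),'ftBR':((470,345),(395,100))}
for D,(q,r) in ((P,('c1','c2')),(S,('c3','c4'))):
    for k,(u,v) in D.items():
        X,e=tri([(a,px(q,*u)),(b,px(r,*v))]); print(k,X.round(4),round(e,2))
E
```

```text
kRL [0.5082 0.3549 0.1856] 0.3
kRR [0.5131 0.3201 0.1848] 1.32
kFL [0.5008 0.3535 0.184 ] 0.49
kFR [0.506  0.317  0.1838] 1.09
pRL [0.526  0.217  0.1842] 0.05
pRR [0.5305 0.1817 0.1848] 0.77
pFL [0.5186 0.2162 0.1833] 0.16
pFR [0.5237 0.18   0.1834] 0.79
kbodyL_F [0.4972 0.3824 0.1347] 0.41
kbodyR_R [0.5158 0.2903 0.1346] 0.48
rackFL [0.4658 0.3969 0.0051] 0.96
rackFR [0.4979 0.1294 0.0045] 0.89
upRL [0.6291 0.0064 0.1462] 0.58
upRR [ 0.6222 -0.0603  0.1465] 0.42
upFL [0.6211 0.0071 0.1437] 0.67
upFR [ 0.6119 -0.0601  0.1458] 1.11
ftFL [0.5735 0.0333 0.007 ] 0.94
ftFR [ 0.5595 -0.0742  0.0077] 0.58
ftBR [ 0.6876 -0.0899  0.006 ] 0.21
```

```bash
cat >> h.py <<'E'
import json,os
from scipy.spatial.transform import Rotation as Ro
F='cmd.json'
def getcmd():
    d=json.load(open(F)); return np.array(d['p']),Ro.from_matrix(d['R'])
def setcmd(p,R): json.dump({'p':list(p),'R':R.as_matrix().tolist()},open(F,'w'))
def shift(p,yaw,pr=None):
    p0,R0=getcmd(); R1=Ro.from_euler('xyz',[180,0,yaw],degrees=True)
    print('shift',R0.inv().apply(np.array(p)-p0).round(4),'turn',(R0.inv()*R1).as_rotvec().round(4))
def done(row):
    p0,R0=getcmd(); p=p0+R0.apply(row[:3]); R=R0*Ro.from_rotvec(row[3:]); setcmd(p,R)
    o=ctrl.get_obs(); print('cmd',p.round(4),R.as_euler('xyz',degrees=True).round(2)); print('meas',o['tool_pos'].round(4),o['orientation'].round(2),'F',o['force'].round(1),'open',round(o['opening'],4),'t',o['clock'],'q',o['joint_pos'].round(0))
E
python3 - <<'E'
from h import *
setcmd([.213,.64,.405],Ro.from_euler('xyz',[180,0,-18.44],degrees=True))
o=ctrl.get_obs(); print(o['clock'])
w=ctrl.snapshot('wrist'); c=-w['R'].T@w['t']; Rt=Ro.from_euler('xyz',o['orientation'],degrees=True)
print('cam in tool',Rt.inv().apply(c-o['tool_pos']),'axis',Rt.inv().apply(w['R'][2]),'camx',Rt.inv().apply(w['R'][0]))
# view pose candidates: camera looking where at z=.15?
b=ctrl.snapshot('top');a=ctrl.snapshot('scene')
for n,u,v in (('drillhead',(370,172),(310,42)),('drillback',(468,200),(398,45)),('bottle',(311,208),(268,142)),('box',(245,195),(185,130))):
    print(n,tri([(a,np.array(u)),(b,np.array(v))]))
shift([.507,.336,.43],-83)
shift([.40,.336,.45],-83)
E
```

```text
0.85
cam in tool [7.78111207e-02 4.59314428e-05 2.06278342e-02] axis [-0.28787688 -0.00101641  0.95766689] camx [-6.17558948e-04  9.99999426e-01  8.75701111e-04]
drillhead (array([0.90439629, 0.22413598, 0.08567814]), np.float64(3.862268932850668))
drillback (array([0.9289435 , 0.01082097, 0.04693328]), np.float64(16.224677643065547))
bottle (array([0.7047516 , 0.30460705, 0.07068695]), np.float64(0.4911212692973663))
box (array([0.73912354, 0.49341424, 0.02229303]), np.float64(10.152318791510737))
shift [ 0.3751  0.1954 -0.025 ] turn [-0.     -0.      1.1268]
shift [ 0.2736  0.2292 -0.045 ] turn [-0.     -0.      1.1268]
```

Call:
{"op": "carry_out", "data": {"moves": "0.0876 0.375 0.195 -0.025 0 0 1.127;0.0876 0.375 0.195 -0.025 0 0 1.127;0.0876 0.375 0.195 -0.025 0 0 1.127;0.0876 0.375 0.195 -0.025 0 0 1.127;0.0876 0.375 0.195 -0.025 0 0 1.127;0.0876 0.375 0.195 -0.025 0 0 1.127;0.0876 0.375 0.195 -0.025 0 0 1.127;0.0876 0.375 0.195 -0.025 0 0 1.127;0.0876 0.375 0.195 -0.025 0 0 1.127;0.0876 0.375 0.195 -0.025 0 0 1.127;0.0876 0.375 0.195 -0.025 0 0 1.127;0.0876 0.375 0.195 -0.025 0 0 1.127;0.0876 0.375 0.195 -0.025 0 0 1.127;0.0876 0.375 0.195 -0.025 0 0 1.127"}}

```text
clock: 2.4
tool_pos: [0.507, 0.3375, 0.4297]
orientation: [180.0, 0.0, -82.9]
force: [-0.2, 0.5, 0.2]
opening: 0.0874
```

```bash
python3 - <<'E'
from h import *
done([.375,.195,-.025,0,0,1.127])
w=ctrl.snapshot('wrist');save(w,'w1')
E
```

```text
cmd [0.5071 0.3364 0.43  ] [180.    -0.   -83.01]
meas [0.507  0.3375 0.4297] [180.     0.   -82.92] F [-0.2  0.5  0.2] open 0.0874 t 2.4 q [ 52.  14.  -6.  -0. -71. -45.]
```

View pics/w1.png

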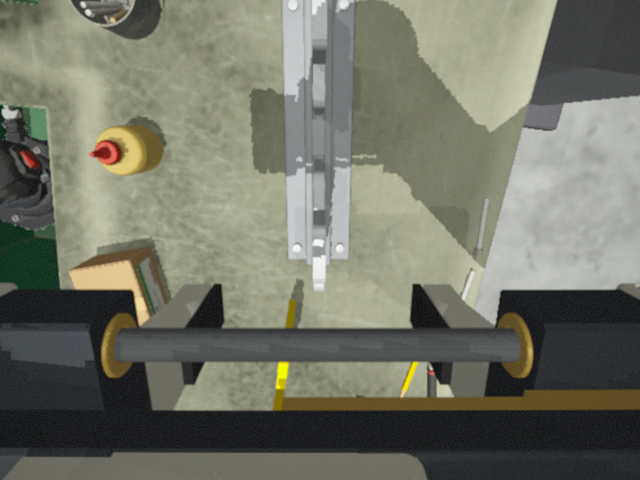

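```bash
python3 - <<'E'
from h import *
w=ctrl.snapshot('wrist')
y=np.radians(7);ex=np.array([np.cos(y),np.sin(y),0]);ey=np.array([-np.sin(y),np.cos(y),0]);c=np.array([.507,.3364,.01])
im=cv2.cvtColor(w['image'],cv2.COLOR_RGB2BGR)[210:310,260:380]; k=6
big=cv2.resize(im,None,fx=k,fy=k,interpolation=cv2.INTER_CUBIC)
def dr(pts,col):
    q=proj(w,np.array(pts)); print(q.round(1).tolist()); q=(q-[260,210]+.5)*k-.5
    cv2.polylines(big,[q.round().astype(int).reshape(-1,1,2)],True,col,1)
dr([c+sx*.004*ex+sy*.02*ey+[0,0,.176] for sx,sy in ((1,1),(1,-1),(-1,-1),(-1,1))],(0,0,255))
for a,b in ((.02,.048),(-.048,-.02)): dr([c+sx*.004*ex+sy*ey+[0,0,.126] for sx,sy in ((1,a),(1,b),(-1,b),(-1,a))],(0,255,0))
cv2.imwrite('pics/w1c.png',big)
E
```

```text
[[310.8, 283.8], [310.5, 224.1], [323.4, 224.1], [323.1, 283.8]]
[[311.7, 258.0], [311.8, 291.0], [321.8, 291.0], [322.0, 258.0]]
[[311.4, 169.6], [311.5, 207.5], [322.2, 207.5], [322.4, 169.6]]
```

View pics/w1c.png

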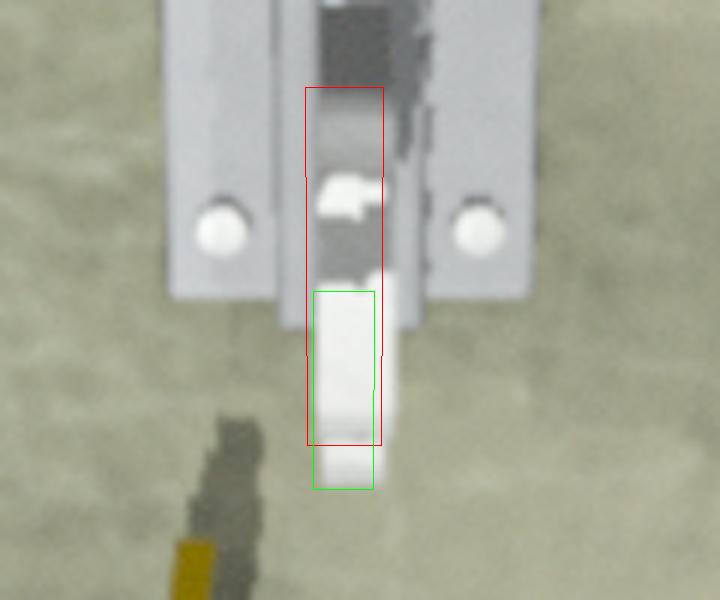

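The wrist view shows the tab between the fingers and square to them at (321,255), about 1.2 mm nearer the robot than estimated. I'll go down.

Call:
{"op": "carry_out", "data": {"moves": "0.0876 0 0.001 0.025 0 0 0;0.0876 0 0.001 0.05 0 0 0;0.0876 0 0.001 0.07 0 0 0;0.0876 0 0.001 0.085 0 0 0;0.0876 0 0.001 0.095 0 0 0;0.0876 0 0.001 0.103 0 0 0;0.0876 0 0.001 0.103 0 0 0;0.0876 0 0.001 0.103 0 0 0"}}

```text
clock: 3.3
tool_pos: [0.5067, 0.3368, 0.3272]
orientation: [-180.0, 0.0, -83.0]
force: [-0.3, -0.3, 0.2]
opening: 0.0875
```

```bash
python3 - <<'E'
from h import *
done([0,.001,.103,0,0,0])
w=ctrl.snapshot('wrist');save(w,'w2');s=ctrl.snapshot('scene');save(s,'s2')
cv2.imwrite('pics/s2c.png',cv2.resize(cv2.cvtColor(s['image'],cv2.COLOR_RGB2BGR)[120:320,180:380],None,fx=3,fy=3))
E
```

```text
cmd [0.5061 0.3363 0.327 ] [180.    -0.   -83.01]
meas [0.5067 0.3368 0.3272] [-1.7996e+02  2.0000e-02 -8.2990e+01] F [-0.3 -0.3  0.2] open 0.0875 t 3.3 q [ 52.  18. -14.   0. -58. -45.]
```

View pics/w2.png

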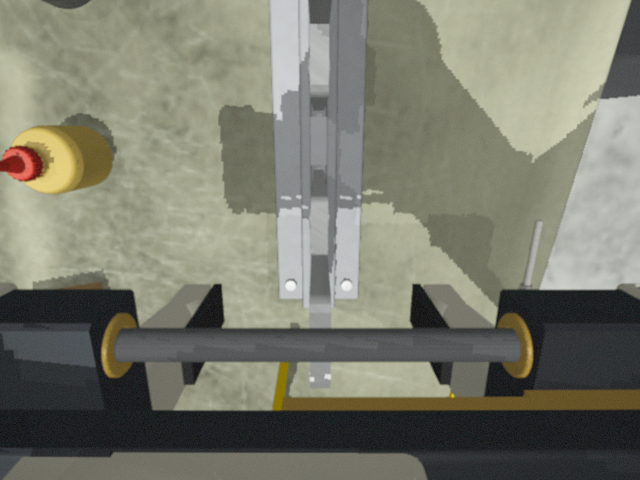

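View pics/s2c.png

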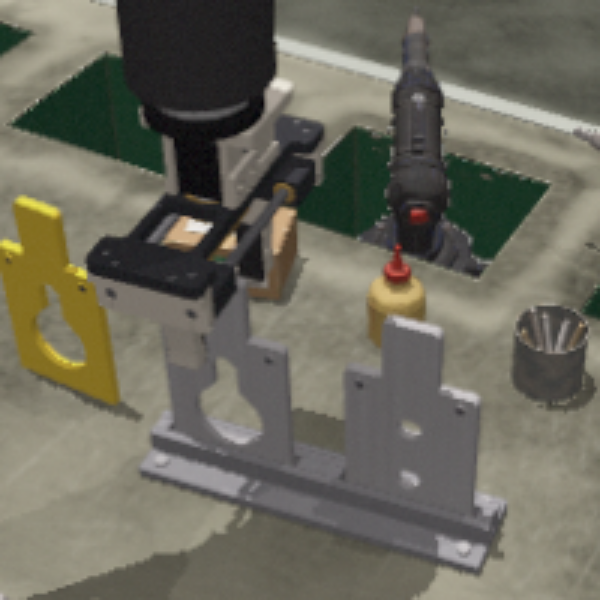

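Tab is centred between the fingers (wrist picture (320,350)). Close, then lift straight up.

Call:
{"op": "carry_out", "data": {"moves": "0 0 0 0 0 0 0;0 0 0 0 0 0 0;0 0 0 0 0 0 0;0 0 0 0 0 0 0;0 0 0 0 0 0 0;0 0 0 0 0 0 0;0 0 0 0 0 0 0;0 0 0 0 0 0 0;0 0 0 0 0 0 0;0 0 0 0 0 0 0;0 0 0 0 0 0 0;0 0 0 0 0 0 0"}}

```text
clock: 4.6
tool_pos: [0.5065, 0.3366, 0.3267]
orientation: [180.0, -0.0, -83.0]
force: [-0.9, 1.5, 1.0]
opening: 0.0076
```

Call:
{"op": "carry_out", "data": {"moves": "0 0 0 -0.008 0 0 0;0 0 0 -0.016 0 0 0;0 0 0 -0.024 0 0 0;0 0 0 -0.034 0 0 0;0 0 0 -0.044 0 0 0;0 0 0 -0.056 0 0 0;0 0 0 -0.068 0 0 0;0 0 0 -0.08 0 0 0;0 0 0 -0.08 0 0 0;0 0 0 -0.08 0 0 0"}}

```text
clock: 5.6
tool_pos: [0.5065, 0.3366, 0.4068]
orientation: [-180.0, 0.0, -83.0]
force: [0.0, 0.0, -2.9]
opening: 0.0078
```

```bash
python3 - <<'E'
from h import *
done([0,0,-.08,0,0,0])
w=ctrl.snapshot('wrist');save(w,'w3');s=ctrl.snapshot('scene');save(s,'s3')
cv2.imwrite('pics/s3c.png',cv2.resize(cv2.cvtColor(s['image'],cv2.COLOR_RGB2BGR)[120:320,180:380],None,fx=3,fy=3))
shift([.45,.336,.407],-83); shift([.46,-.017,.407],-97)
E
```

```text
cmd [0.5061 0.3363 0.407 ] [180.    -0.   -83.01]
meas [0.5065 0.3366 0.4068] [-1.7999e+02  4.0000e-02 -8.3020e+01] F [ 0.   0.  -2.9] open 0.0078 t 5.6 q [ 52.  14.  -8.  -0. -68. -45.]
shift [-0.0065  0.0557  0.    ] turn [-0.     -0.     -0.0002]
shift [0.345  0.0887 0.    ] turn [-0.     -0.      0.2441]
```

View pics/s3c.png

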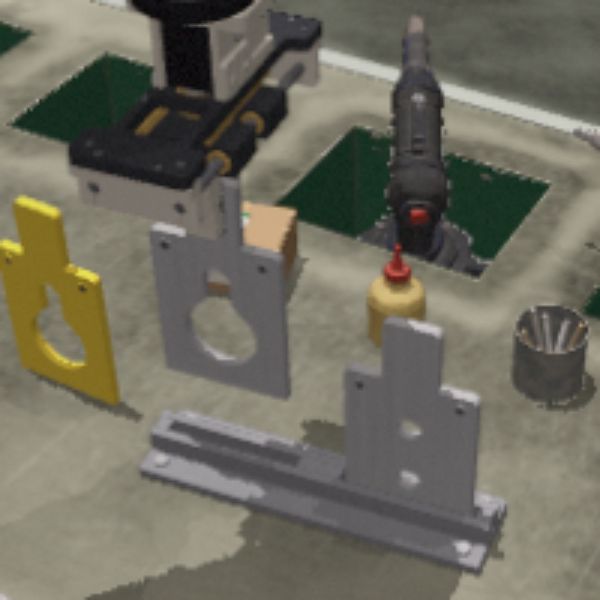

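Plate lifted, weight 2.9 N felt, plain plate undisturbed. Back away, then sweep across in front of the rack.

Call:
{"op": "carry_out", "data": {"moves": "0 0 0.02 0 0 0 0;0 -0.003 0.04 0 0 0 0;0 -0.007 0.056 0 0 0 0;0 0.01 0.057 0 0 0 0;0 0.035 0.06 0 0 0 0.03;0 0.065 0.063 0 0 0 0.06;0 0.095 0.066 0 0 0 0.09;0 0.125 0.069 0 0 0 0.12;0 0.155 0.072 0 0 0 0.15;0 0.185 0.075 0 0 0 0.18;0 0.215 0.078 0 0 0 0.21;0 0.245 0.08 0 0 0 0.244;0 0.275 0.082 0 0 0 0.244;0 0.305 0.085 0 0 0 0.244;0 0.33 0.087 0 0 0 0.244;0 0.34 0.088 0 0 0 0.244;0 0.345 0.089 0 0 0 0.244;0 0.345 0.089 0 0 0 0.244;0 0.345 0.089 0 0 0 0.244;0 0.345 0.089 0 0 0 0.244"}}

```text
clock: 7.7
tool_pos: [0.4603, -0.016, 0.4067]
orientation: [-180.0, 0.0, -96.9]
force: [-0.4, 0.3, -3.2]
opening: 0.0078
```

```bash
python3 - <<'E'
from h import *
done([.345,.089,0,0,0,.244])
for c in ('scene','top','wrist'):
    s=ctrl.snapshot(c);save(s,c+'4')
E
```

```text
cmd [ 0.4597 -0.017   0.407 ] [180.     0.   -96.99]
meas [ 0.4603 -0.016   0.4067] [-1.800e+02  1.000e-02 -9.694e+01] F [-0.4  0.3 -3.2] open 0.0078 t 7.7 q [ 23.  -0. -25.  -0. -65. -30.]
```

View pics/scene4.png

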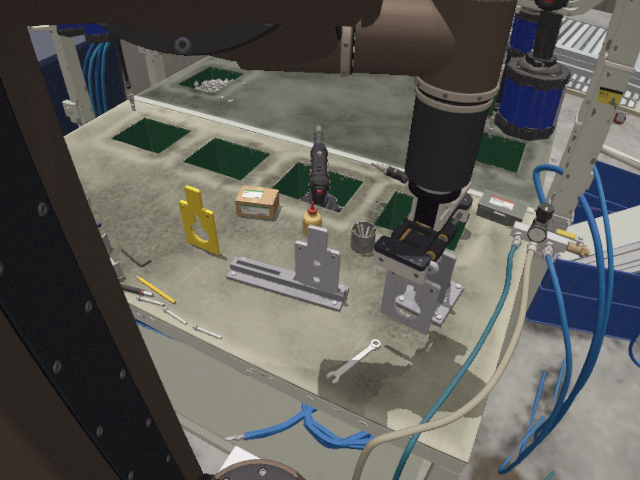

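View pics/top4.png

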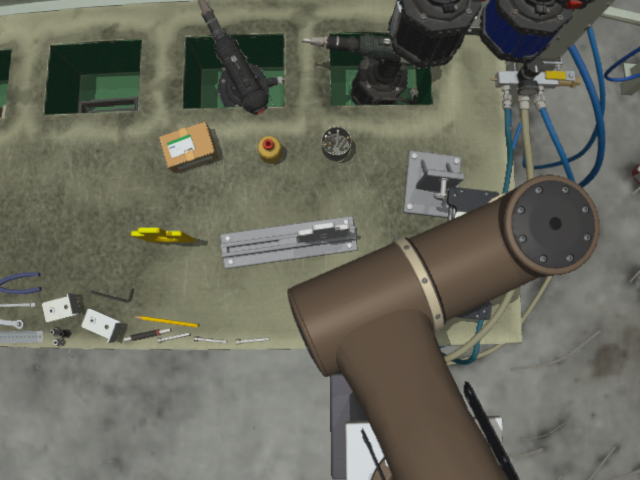

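View pics/wrist4.png

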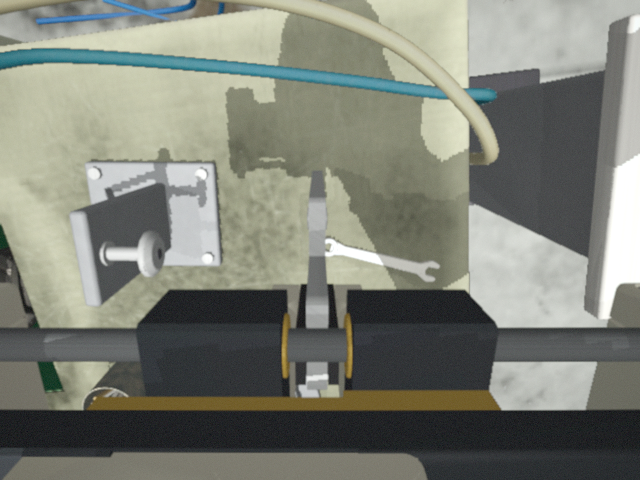

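```bash
cat >> h.py <<'E'
def frame(p,yaw):
    y=np.radians(yaw); return np.array(p),np.array([[np.cos(y),-np.sin(y),0],[np.sin(y),np.cos(y),0],[0,0,1]])
def ring(x,r,y0=0,z0=0,n=40):
    t=np.linspace(0,2*np.pi,n); return np.c_[np.full(n,x),y0+r*np.cos(t),z0+r*np.sin(t)]
def studm():
    L=[ring(-.023,.017),ring(-.015,.017),ring(.015,.005)]
    L.append(np.array([[.015,-.035,.018],[.015,.035,.018],[.027,.035,.018],[.027,-.035,.018],[.015,-.035,.018]]))
    return L
def platem():
    L=[]
    o=np.array([[-.048,0],[.048,0],[.048,.126],[.02,.126],[.02,.176],[-.02,.176],[-.02,.126],[-.048,.126],[-.048,0]])
    for x in (-.004,.004):
        L.append(np.c_[np.full(9,x),o]); L.append(ring(x,.027,0,.047)); L.append(np.array([[x,-.01,.075],[x,-.01,.104],[x,.01,.104],[x,.01,.075]]))
    return L
def overlay(s,items,box,k,name):
    x0,y0,x1,y1=box
    big=cv2.resize(cv2.cvtColor(s['image'],cv2.COLOR_RGB2BGR)[y0:y1,x0:x1],None,fx=k,fy=k,interpolation=cv2.INTER_CUBIC)
    for L,(p,R),col in items:
        for l in L:
            q=(proj(s,l@R.T+p)-[x0,y0]+.5)*k-.5
            cv2.polylines(big,[q.round().astype(int).reshape(-1,1,2)],False,col,1)
    cv2.imwrite(f'pics/{name}.png',big)
E
python3 - <<'E'
from h import *
st=(studm(),frame([.6014,-.0248,.130],-7),(0,0,255)); 
pl=(platem(),frame([.4603,-.016,.09],-7),(0,255,0))
s=ctrl.snapshot('scene'); overlay(s,[st,pl],(360,220,480,340),6,'o1')
w=ctrl.snapshot('wrist'); overlay(w,[st],(60,150,230,310),4,'o2')
b=ctrl.snapshot('top'); b['image']=cv2.cvtColor(cv2.imread('pics/top0.png'),cv2.COLOR_BGR2RGB); overlay(b,[st],(395,140,475,230),6,'o3')
E
```

```text
(no output)
```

View pics/o1.png

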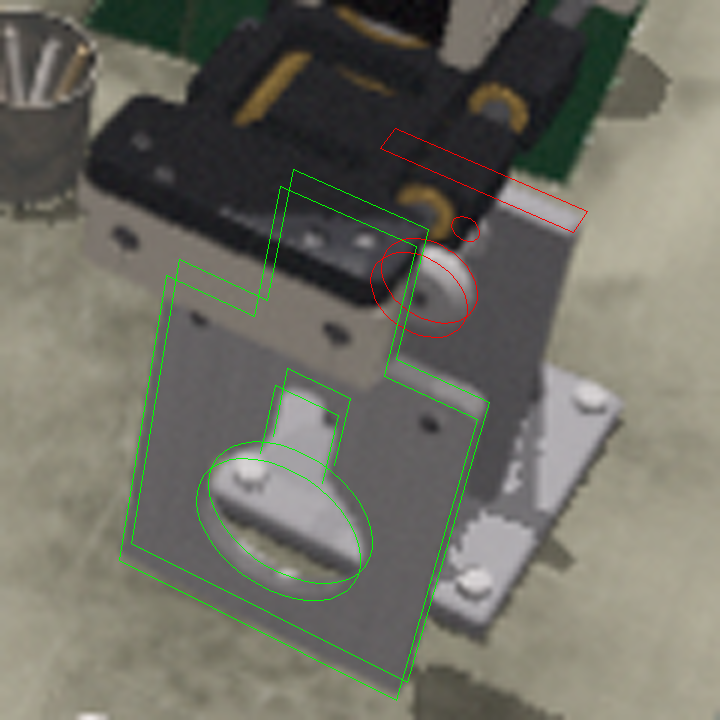

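View pics/o2.png

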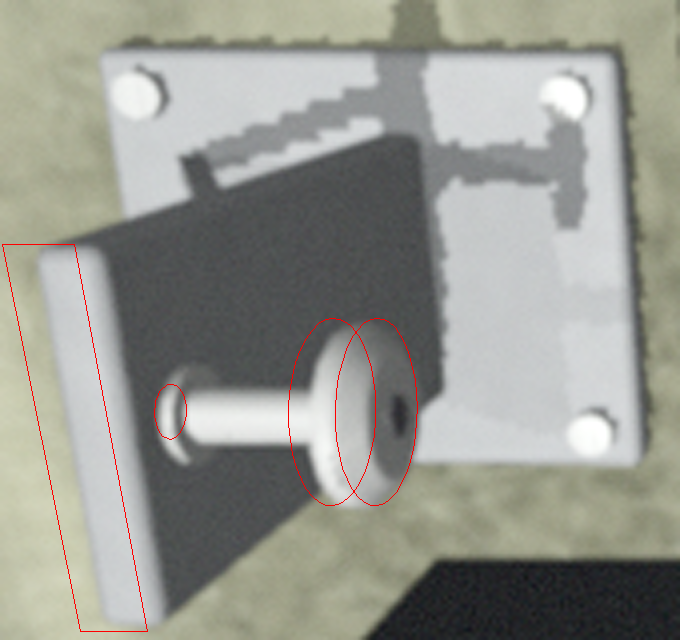

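View pics/o3.png

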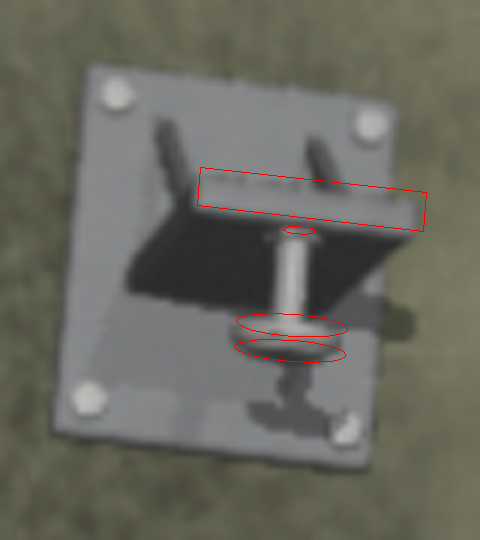

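```bash
python3 - <<'E'
from h import *
s=ctrl.snapshot('scene');w=ctrl.snapshot('wrist');b=ctrl.snapshot('top')
FL,FR,RL,RR,D=np.array([[.015,.035,.018],[.015,-.035,.018],[.027,.035,.018],[.027,-.035,.018],[-.023,0,0]])
px=lambda C,u:np.array([C[0]+(u[0]+.5)/C[2]-.5,C[1]+(u[1]+.5)/C[2]-.5])
cs,ct,cw=(385,230,6),(395,140,6),(60,150,4)
O={'s':(s,cs,[(FL,(235,97)),(FR,(425,175)),(RL,(245,78)),(RR,(430,155)),(D,(265,237))]),
't':(b,ct,[(FL,(195,208)),(FR,(412,235)),(RL,(198,180)),(RR,(415,200))]),
'w':(w,cw,[(RR,(38,247)),(FR,(105,247)),(RL,(105,628)),(FL,(163,622)),(D,(400,412))])}
for use in ('st','sw','tw','stw'):
    obs=[(v,X,px(C,u)) for k in use for v,C,L in [O[k]] for X,u in L]
    def f(q):
        p,R=frame(q[:3],q[3]*100); return np.concatenate([proj(v,R@X+p)[0]-u for v,X,u in obs])
    r=least_squares(f,[.6,-.025,.13,-.07]); print(use,r.x[:3].round(4),round(r.x[3]*100,2),'rms',np.sqrt((r.fun**2).mean()).round(2)); 
p,R=frame(r.x[:3],r.x[3]*100); it=(studm(),(p,R),(0,0,255))
overlay(w,[it],(60,150,230,310),4,'o4')
E
```

```text
st [ 0.6003 -0.0243  0.1278] -6.62 rms 0.78
sw [ 0.5985 -0.024   0.1279] -8.11 rms 0.96
tw [ 0.6004 -0.0231  0.1247] -7.96 rms 0.72
stw [ 0.5996 -0.0235  0.1263] -7.93 rms 0.93
```

View pics/o4.png

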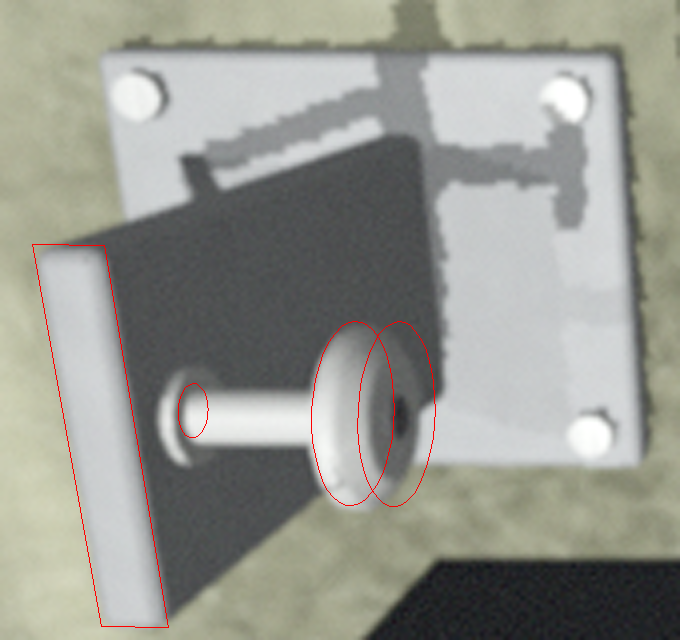

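```bash
python3 - <<'E'
from h import *
shift([.5296,-.0149,.399],-97.5)
E
```

```text
shift [-0.0106 -0.0691  0.008 ] turn [-0.     -0.      0.0089]
```

Call:
{"op": "carry_out", "data": {"moves": "0 -0.004 -0.02 0.008 0 0 0.009;0 -0.008 -0.045 0.008 0 0 0.009;0 -0.0106 -0.069 0.008 0 0 0.009;0 -0.0106 -0.069 0.008 0 0 0.009;0 -0.0106 -0.069 0.008 0 0 0.009;0 -0.0106 -0.069 0.008 0 0 0.009"}}

```text
clock: 8.75
tool_pos: [0.5295, -0.0146, 0.3984]
orientation: [180.0, -0.0, -97.5]
force: [-0.5, 0.2, -3.7]
opening: 0.0079
```

```bash
python3 - <<'E'
from h import *
done([-.0106,-.069,.008,0,0,.009])
o=ctrl.get_obs();p=o['tool_pos']
st=(studm(),frame([.599,-.024,.129],-7.5),(0,0,255)); pl=(platem(),frame([p[0],p[1],p[2]-.317],o['orientation'][2]+90),(0,255,0))
s=ctrl.snapshot('scene'); overlay(s,[st,pl],(360,220,480,340),6,'o5')
w=ctrl.snapshot('wrist'); overlay(w,[st],(60,150,360,310),2,'o6');save(w,'wrist5')
E
```

```text
cmd [ 0.5295 -0.0149  0.399 ] [-180.      0.    -97.51]
meas [ 0.5295 -0.0146  0.3984] [ 1.7996e+02 -1.0000e-02 -9.7520e+01] F [-0.5  0.2 -3.7] open 0.0079 t 8.75 q [ 20.   7. -18.  -0. -65. -27.]
```

View pics/o5.png

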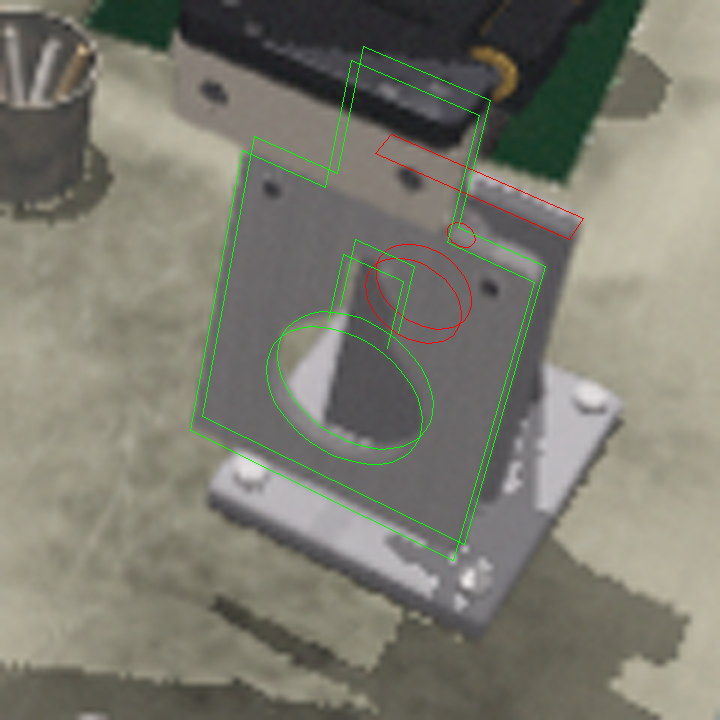

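View pics/wrist5.png

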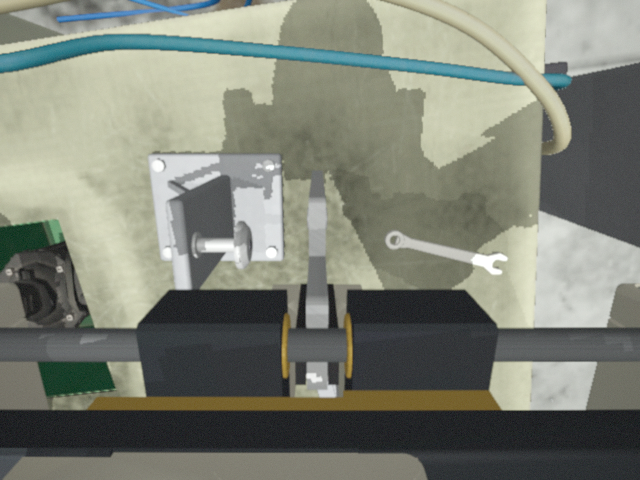

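View pics/o6.png

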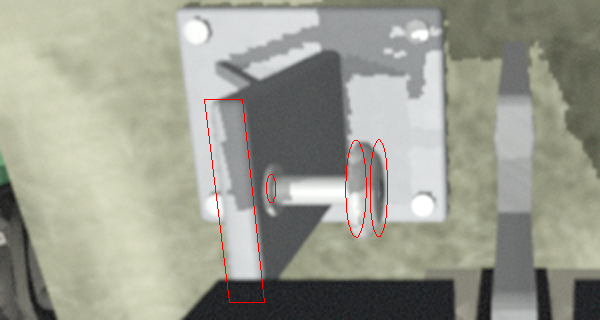

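Overlays agree within about 1 px: the hole is in line with the head. I'll advance 70 mm along the stud.

Call:
{"op": "carry_out", "data": {"moves": "0 0 -0.01 0 0 0 0;0 0 -0.02 0 0 0 0;0 0 -0.03 0 0 0 0;0 0 -0.038 0 0 0 0;0 0 -0.046 0 0 0 0;0 0 -0.054 0 0 0 0;0 0 -0.062 0 0 0 0;0 0 -0.07 0 0 0 0;0 0 -0.07 0 0 0 0;0 0 -0.07 0 0 0 0;0 0 -0.07 0 0 0 0"}}

```text
clock: 9.95
tool_pos: [0.5991, -0.0237, 0.3987]
orientation: [180.0, 0.0, -97.5]
force: [0.2, -0.5, -2.3]
opening: 0.008
```

```bash
python3 - <<'E'
from h import *
done([0,-.07,0,0,0,0])
o=ctrl.get_obs();p=o['tool_pos']
st=(studm(),frame([.599,-.024,.129],-7.5),(0,0,255)); pl=(platem(),frame([p[0],p[1],p[2]-.317],o['orientation'][2]+90),(0,255,0))
s=ctrl.snapshot('scene'); overlay(s,[st,pl],(370,190,490,310),6,'o7'); overlay(s,[],(370,190,490,310),6,'o7n')
w=ctrl.snapshot('wrist'); overlay(w,[],(200,140,360,310),4,'o8')
E
```

```text
cmd [ 0.5989 -0.024   0.399 ] [-180.      0.    -97.51]
meas [ 0.5991 -0.0237  0.3987] [179.99   0.   -97.51] F [ 0.2 -0.5 -2.3] open 0.008 t 9.95 q [ 16.  14. -10.  -0. -67. -24.]
```

View pics/o7.png

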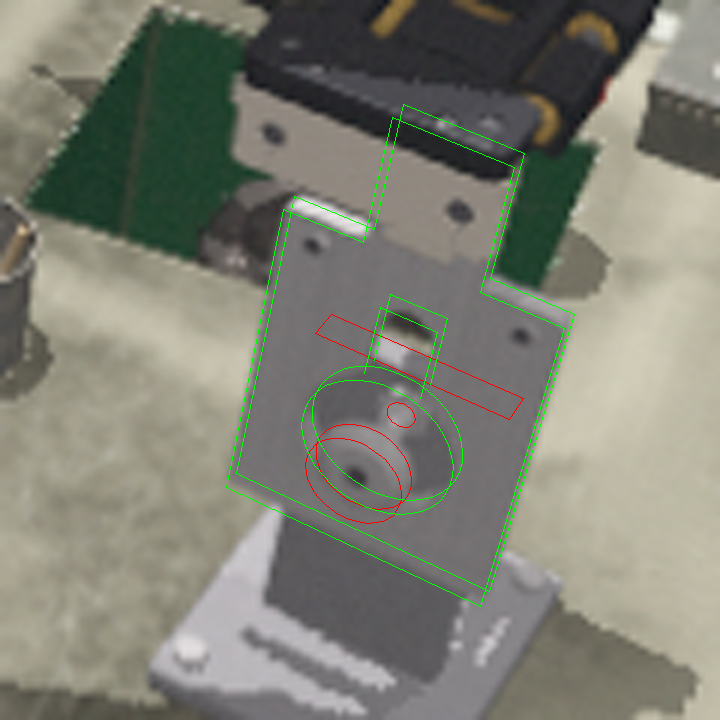

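View pics/o7n.png

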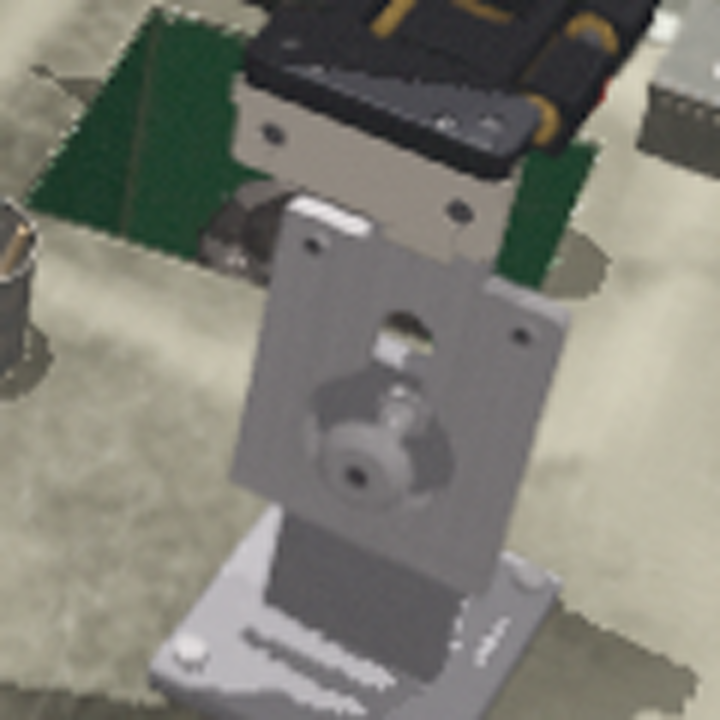

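View pics/o8.png

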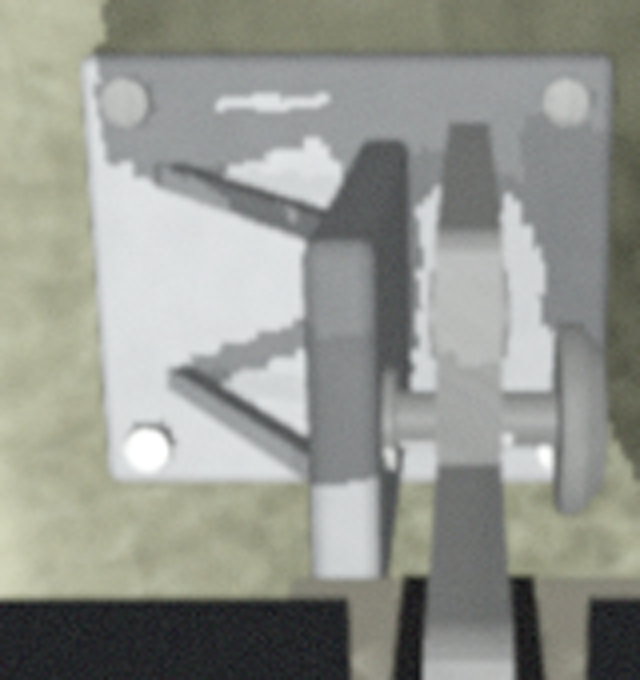

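The wrist crop shows the plate between head and upright, roughly mid-shank. Lowering.

Call:
{"op": "carry_out", "data": {"moves": "0 0 0 0.008 0 0 0;0 0 0 0.016 0 0 0;0 0 0 0.024 0 0 0;0 0 0 0.03 0 0 0;0 0 0 0.036 0 0 0;0 0 0 0.041 0 0 0;0 0 0 0.045 0 0 0;0 0 0 0.048 0 0 0;0 0 0 0.048 0 0 0;0 0 0 0.048 0 0 0"}}

```text
clock: 11.05
tool_pos: [0.5995, -0.0237, 0.3508]
orientation: [-180.0, 0.0, -97.5]
force: [-0.0, 0.1, -3.3]
opening: 0.0076
```

Call:
{"op": "carry_out", "data": {"moves": "0 0 0 0.001 0 0 0;0 0 0 0.002 0 0 0;0 0 0 0.002 0 0 0;0 0 0 0.002 0 0 0"}}

```text
clock: 11.45
tool_pos: [0.5994, -0.0237, 0.3487]
orientation: [-180.0, 0.0, -97.5]
force: [-0.3, 1.0, -3.5]
opening: 0.0081
```

```bash
python3 - <<'E'
from h import *
done([0,0,.050,0,0,0])
o=ctrl.get_obs();p=o['tool_pos']
st=(studm(),frame([.599,-.024,.129],-7.5),(0,0,255)); pl=(platem(),frame([p[0],p[1],p[2]-.317],o['orientation'][2]+90),(0,255,0))
s=ctrl.snapshot('scene'); overlay(s,[],(370,190,490,310),6,'o9')
w=ctrl.snapshot('wrist'); overlay(w,[],(200,140,360,310),4,'o10')
E
```

```text
cmd [ 0.5989 -0.024   0.349 ] [-180.      0.    -97.51]
meas [ 0.5994 -0.0237  0.3487] [-180.     0.   -97.5] F [-0.3  1.  -3.5] open 0.0081 t 11.45 q [ 16.  16. -14.   0. -60. -24.]
```

View pics/o9.png

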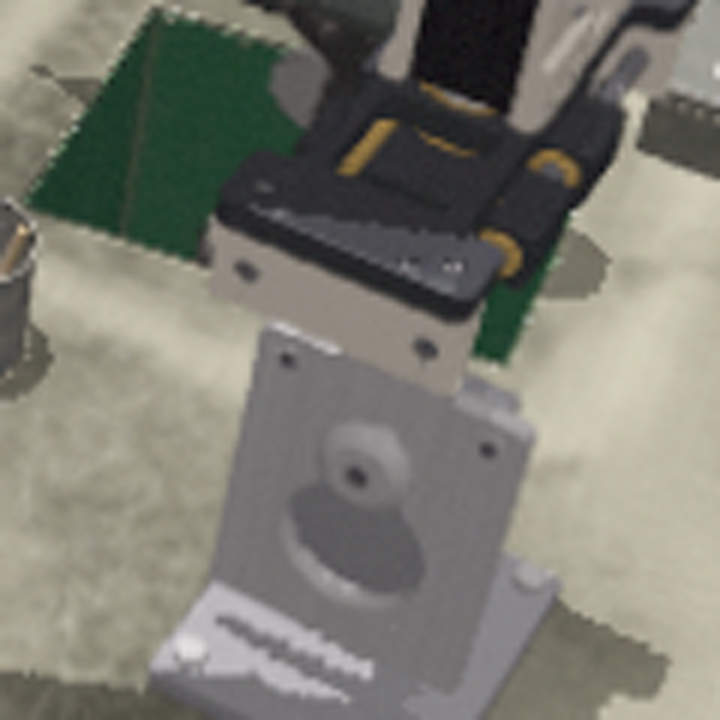

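View pics/o10.png

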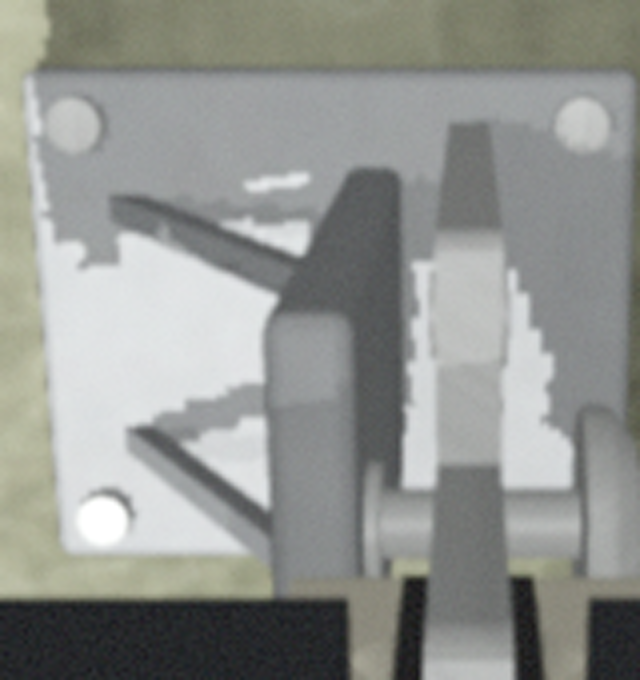

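Not yet in contact (still 3.5 N of weight), so I'll ease down mm by mm.

Call:
{"op": "carry_out", "data": {"moves": "0 0 0 0.001 0 0 0;0 0 0 0.001 0 0 0;0 0 0 0.001 0 0 0"}}

```text
clock: 11.85
tool_pos: [0.5994, -0.0237, 0.3476]
orientation: [180.0, -0.0, -97.5]
force: [1.0, -0.8, -2.5]
opening: 0.0078
```

Call:
{"op": "carry_out", "data": {"moves": "0 0 0 0.001 0 0 0;0 0 0 0.001 0 0 0;0 0 0 0.001 0 0 0"}}

```text
clock: 12.15
tool_pos: [0.5994, -0.0237, 0.3473]
orientation: [-180.0, -0.0, -97.5]
force: [-1.5, 1.0, 5.4]
opening: 0.0078
```

Call:
{"op": "carry_out", "data": {"moves": "0 0 0 0.001 0 0 0;0 0 0 0.001 0 0 0;0 0 0 0.001 0 0 0"}}

```text
clock: 12.45
tool_pos: [0.5994, -0.0237, 0.3472]
orientation: [-179.9, 0.0, -97.5]
force: [-5.5, 1.7, 10.8]
opening: 0.0076
```

Contact at bottom edge about 99 mm below the stud: home. I'll ease up 1 mm and open.

Call:
{"op": "carry_out", "data": {"moves": "0 0 0 -0.001 0 0 0;0 0 0 -0.001 0 0 0;0.012 0 0 -0.001 0 0 0;0.016 0 0 -0.001 0 0 0;0.02 0 0 -0.001 0 0 0;0.03 0 0 -0.001 0 0 0;0.04 0 0 -0.001 0 0 0;0.05 0 0 -0.001 0 0 0;0.05 0 0 -0.001 0 0 0;0.05 0 0 -0.001 0 0 0;0.05 0 0 -0.001 0 0 0"}}

```text
clock: 13.55
tool_pos: [0.5994, -0.0237, 0.3467]
orientation: [180.0, 0.0, -97.5]
force: [-0.4, -0.1, -0.1]
opening: 0.0493
```

```bash
python3 - <<'E'
from h import *
done([0,0,.002,0,0,0])
s=ctrl.snapshot('scene'); overlay(s,[],(370,190,490,310),6,'o11')
w=ctrl.snapshot('wrist'); overlay(w,[],(160,140,400,400),3,'o12')
E
```

```text
cmd [ 0.5989 -0.024   0.347 ] [-180.      0.    -97.51]
meas [ 0.5994 -0.0237  0.3467] [180.     0.   -97.51] F [-0.4 -0.1 -0.1] open 0.0493 t 13.55 q [ 16.  16. -14.  -0. -60. -24.]
```

View pics/o12.png

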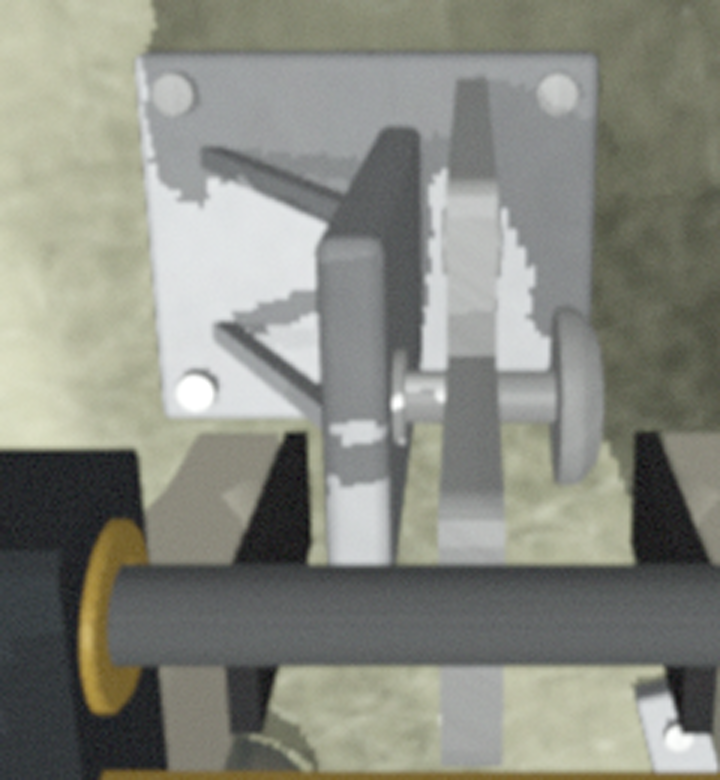

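The plate hangs free between the open fingers, so I'll withdraw straight up.

Call:
{"op": "carry_out", "data": {"moves": "0.05 0 0 -0.01 0 0 0;0.05 0 0 -0.03 0 0 0;0.05 0 0 -0.06 0 0 0;0.05 0 0 -0.09 0 0 0;0.05 0 0 -0.11 0 0 0;0.05 0 0 -0.11 0 0 0;0.05 0 0 -0.11 0 0 0;0.05 0 0 -0.11 0 0 0;0.05 0 0 -0.11 0 0 0;0.05 0 0 -0.11 0 0 0;0.05 0 0 -0.11 0 0 0;0.05 0 0 -0.11 0 0 0"}}

```text
clock: 14.85
tool_pos: [0.5994, -0.0237, 0.4564]
orientation: [180.0, -0.0, -97.5]
force: [0.4, 0.1, 0.8]
opening: 0.0501
```

```bash
python3 - <<'E'
from h import *
done([0,0,-.11,0,0,0])
st=(studm(),frame([.599,-.024,.129],-7.5),(0,0,255)); pl=(platem(),frame([.599,-.024,.031],-7.5),(0,255,0))
s=ctrl.snapshot('scene'); save(s,'s13');overlay(s,[pl],(370,190,490,330),5,'o13')
w=ctrl.snapshot('wrist'); save(w,'w14')
E
```

```text
cmd [ 0.5989 -0.024   0.457 ] [-180.      0.    -97.51]
meas [ 0.5994 -0.0237  0.4564] [ 1.7997e+02 -1.0000e-02 -9.7510e+01] F [0.4 0.1 0.8] open 0.0501 t 14.85 q [ 16.  12.  -5.   0. -74. -24.]
```

View pics/o13.png

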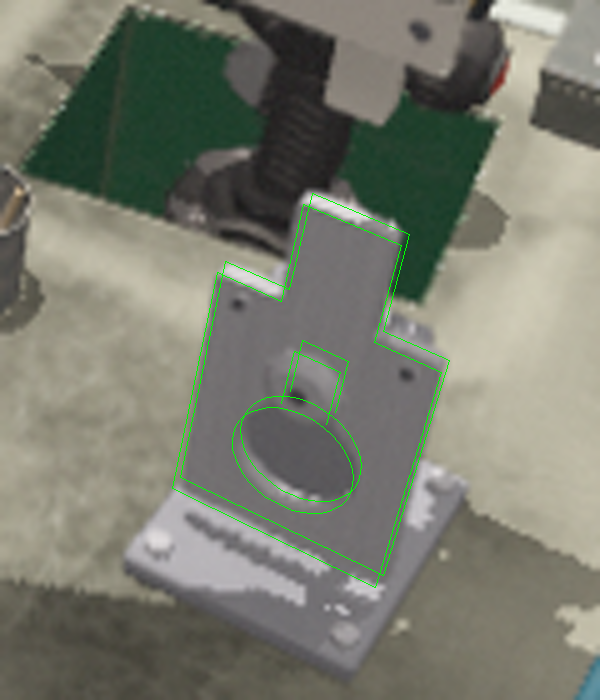

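View pics/w14.png

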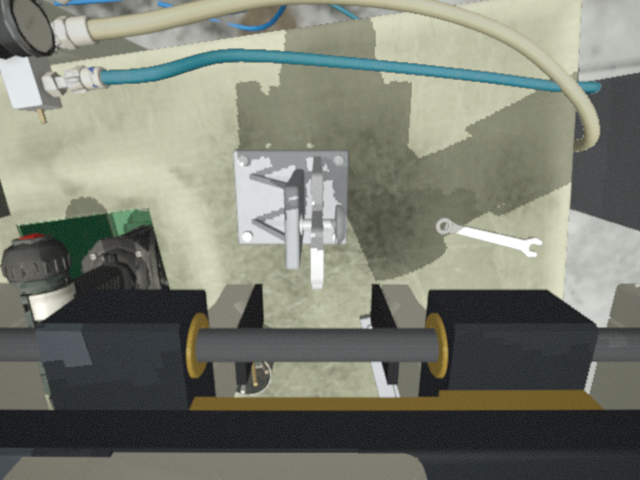

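View pics/s13.png

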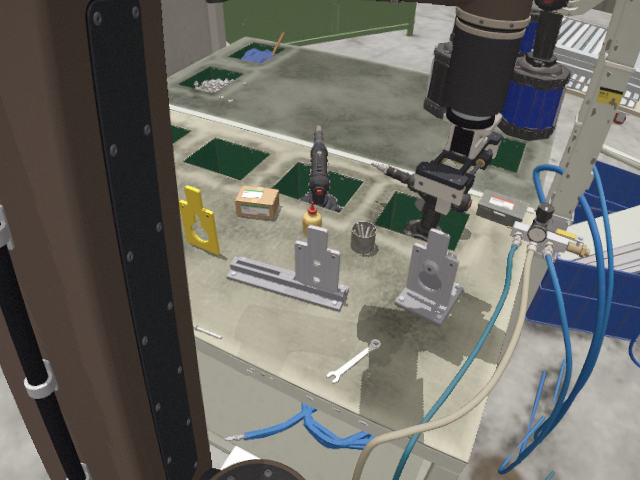

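The overlay of the template at home (bottom edge z 0.031) matches. It hangs upright at scene (432,275), and the plain plate still stands in the rack at (318,258). Handing in.

```bash
python3 - <<'E'
from h import *
print(ctrl.close_job())
E
```

```text
the job is handed in; nothing more can be done
None
```

I hung the keyhole template on the stud and handed the job in at about 15 s of the 43 s allowed. `close_job` gives no verdict.

I gripped the template by its tab and drew it straight up out of the rack. From there I carried it round in front of the plain plate and passed the round opening over the stud's head. I then lowered it until it touched, opened the fingers and withdrew upward.

**Last checks:**
- **Height:** contact came with the lower edge at about z 0.030 to 0.031, which is about 99 mm below the stud (fully home).
- **Position:** the scene picture matched the fully-home model to about 1 px. The template hangs upright and square, midway between head and upright in the wrist view.
- **Other template:** the plain plate still stands in the rack, with no visible change.
- **Robot:** it is clear of everything, with the wrist force reading under 1 N. The highest force I saw reported during the job was about 12 N, at contact.

**Disagreement:** the camera views put the stud's height at 125 to 128 mm, against 130 mm in the text, and its position along x varied by 2 to 3 mm. I settled the height by the contact force rather than the pictures.

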